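# Build up a shoe heel from three lifts and weight it

### The arm

A 6-joint arm with a two-finger parallel gripper is mounted at the origin on the work surface. World frame = base frame: x ahead of the robot, y to its left, z up, the work surface at z = 0. Lengths are in m, angles in degrees, forces in N, time in s.
With the tool pointing down it reaches from about 0.375 to 0.9 m from the base axis. Payload 3.1 kg.
Tool frame: the origin (TCP) lies on the centre line of the jaws, within the pads' length; the fingertips stand 25 mm ahead of it and the grasp point (between the pads) lies 6 mm ahead of it; y points along the fingers, x is the direction in which the jaws open and shut, and the axes are right-handed (so a half turn about y gives the same grasp; the last joint's range is limited). The gripper opens to 87 mm and grips with 3 to 60 N. Pads are 19 mm wide; open, the fingers measure 117 mm over their backs; the gripper's body (75 mm by 190 mm) begins 51 mm behind the grasp point.
Start: joints at [-86.202, 30.224, 82.088, -0, 67.689, -10.227], TCP at [0.152, -0.606, 0.22] pointing down, gripper open.
Joint ranges: [-176.69, 176.69], [-43.24, 126.21], [12.49, 139.97], [-82, 262], [0, 151.66], [-163.58, 163.58]. Speed limits (degrees/s): [159.86, 159.86, 180, 180, 180, 180].

### API

Orientations are given as a 3x3 rotation matrix whose columns are the frame's x, y, z axes.
In Python, from rig import * gives the robot as it stands.
- The arm moves only by the tool play_rows, never from a script. Its argument "commands" is a list of rows, each a list of 2 entries, a list of its own where there are three numbers: the shift along the world's x, y, z in m, then the turn, a rotation vector about the world's x, y, z in rad. A call has 1 to 10 rows; each row is the pose to reach, as a shift and turn from the pose commanded when the call began; what a row does not reach only later rows make up. A row lasts 1/8 s, in which the tool goes at most 62.5 mm and 10.7 degrees, less where a joint would pass 70% of its speed; a pose out of reach is approached as far as the arm can. A call with a gripper value outside its range is refused whole. "gripper" is the finger opening in m, from 0 to 0.087, set as the call begins (left out, the last holds). The fingers move at their own pace and stop on an object; the grip force is fixed at half the most. Time passes only in rows, so rows that repeat a pose let the fingers close. It gives the time, the measured TCP pose, the force and the opening at its end, in the units of the state.
- read_state(): the state, without advancing time (a new reading comes with each control period).
- capture(name): name is "scene" or "top" or "wrist"; returns a dict with "frame" (480x640x3 uint8, red, green, blue), "depth" (480x640 float32, m along the optical axis (not along the pixel's ray), 0 where there is no reading), "mtx" (3x3 intrinsics, pixels), "cam_to_world" (4x4, takes a point from camera to world coordinates); the wrist camera has in their place "hand_eye" (4x4, takes a point from camera to tool coordinates, whose origin is the TCP and whose axes are the tool frame's). Camera axes: x right, y down, z forward; pixel columns grow to the right and rows downward; lengths in m; the calibration is good to about 2 mm. A picture is of the moment at which its call begins: read the wrist's pose just before it.
- hand_in(): hands the job in, once; it reports no verdict.
The state is a dict: "time_s": time; "joint_positions": joint angles; "qvel": joint speeds; "tau": joint torques, N m; "position": TCP position; "tcp_rot": TCP orientation; "force": force on the tool from outside, world axes, zero at the start; "moment": the same for the moment, N m; "opening": opening from 0.0 (shut) to 1.0 (fully open).
Only numpy, scipy, OpenCV 4.12 (cv2) and the standard library are available. Lean on these libraries where they do the work, as an engineer would, in place of code of your own. Each camera call takes 0.05 s, during which the arm holds its last target. There are 200 camera calls.

### The job

Build up the heel on the upturned shoe: lay the largest leather lift flat on the bare heel seat, the middle-sized one on that and the smallest on top, each turned the same way as the heel seat, with its straight front flush above the straight front edge of the seat and centred from side to side. Then stand the iron weight upright in the middle of the smallest lift, and leave the tack tin and the glue jar where they are.

Things in the scene. Friction and masses are not known exactly. Their poses are not given: they have to be found in the camera images.
- large_lift: The largest of three loose D-shaped leather heel lifts, alike but for size: rigid flat plate 68 long, 64 wide, 12 thick (mm). Origin: on its underside, at the middle of the straight front. x runs from the straight front (x = 0) to the round back (x = 68), z up. Its sides are flat and parallel from x = 0 to 36; from there back it is a half circle.
- medium_lift: The middle-sized of three loose D-shaped leather heel lifts, alike but for size: rigid flat plate 58 long, 54 wide, 12 thick (mm). Origin: on its underside, at the middle of the straight front. x runs from the straight front (x = 0) to the round back (x = 58), z up. Its sides are flat and parallel from x = 0 to 31; from there back it is a half circle.
- small_lift: The smallest of three loose D-shaped leather heel lifts, alike but for size: rigid flat plate 48 long, 44 wide, 12 thick (mm). Origin: on its underside, at the middle of the straight front. x runs from the straight front (x = 0) to the round back (x = 48), z up. Its sides are flat and parallel from x = 0 to 26; from there back it is a half circle.
- weight: Dark iron pressing weight standing upright, 330 g, 54 mm tall, round: base 40 mm across and 28 mm tall, then a narrower neck, then a round grip knob 22 mm across from 40 to 54 mm above its underside. Origin: centre of its underside, z up.
- shoe: Fixed black shoe, upside down on a jack, toe to the robot. Origin: on the table below the middle of the heel seat's straight front edge; x from toe to heel, z up. Heel seat: level pale leather D, 110 mm up, straight front at x = 0, round back at x = 70, 68 wide. Toewards the dark brown sole rises: 107 mm up at x = 0, 126 at -55, 130 at the ball (x -105, 92 wide); toe tip x -186.
- tack_tin: Bystander: closed round aluminium tin 47 mm across, 22 mm tall, loose on the table among the lifts and the weight. Origin: centre of its underside.
- glue_jar: Bystander: amber jar with a black lid, 60 mm across, 85 mm tall, loose on the far side of the table. Origin: centre of its underside.
Things that resemble listed ones, but are neither listed nor needed, are in the scene too. Of the things shaped like the weight, the dark steel one is meant. Leave any black look-alike of the large_lift alone.

How it is judged:
By the outcome, as a careful person would: the job done as asked, in the order asked, and still so for the second after the job is handed in, with the robot touching nothing.
It also fails if it takes over 112 s, if anything falls off the work surface, if the arm or the gripper's body presses on something with over 40 N, if the wrist force passes 120 N, or if a joint passes its speed limit or range.

## Working session

There is one attempt and no reset: what is moved stays moved. The work goes in short steps, Python scripts to look and compute and a tool call to move; the robot and the scene stay as the last step left them, time stands still between calls to the robot, and variables do not carry over. Pictures are saved under pics/ and viewed, about 12 in all and at most 16, crops included, and the job is handed in when it is done.

Besides the shell and the picture viewer there is one more tool, called after "Call:" in YAML: its name, and indented under it one key for each argument. play_rows: Moves the arm, as the interface text tells. Its arguments: {"type":"object","properties":{"commands":{"type":"array"},"gripper":{"type":"number"}},"required":["commands"]}

```bash
mkdir -p pics; cat > h.py <<'E'
from rig import *
import numpy as np, cv2
def snap(n):
    s=read_state(); c=capture(n)
    if n=="wrist":
        T=np.eye(4);T[:3,:3]=s["tcp_rot"];T[:3,3]=s["position"];M=T@np.array(c["hand_eye"])
    else: M=np.array(c["cam_to_world"])
    d=c["depth"];K=np.array(c["mtx"]);v,u=np.mgrid[:480,:640]
    P=np.stack([(u-K[0,2])/K[0,0]*d,(v-K[1,2])/K[1,1]*d,d],-1)@M[:3,:3].T+M[:3,3]
    return c["frame"],d,P,K,M
E
python3 - <<'E'
from h import *
for n in("scene","top"):
    f,d,P,K,M=snap(n);cv2.imwrite(f"pics/{n}0.png",f[:,:,::-1]);np.savez(n+"0.npz",f=f,d=d,P=P)
    print(n,M.round(3).tolist())
s=read_state();print(s["tcp_rot"],s["position"],s["time_s"])
E
```

```text
scene [[-0.481, 0.585, -0.653, 1.333], [0.877, 0.322, -0.357, 0.396], [0.001, -0.744, -0.668, 0.802], [0.0, 0.0, 0.0, 1.0]]
top [[0.034, -0.979, 0.203, 0.416], [-0.999, -0.034, 0.003, -0.02], [0.004, -0.202, -0.979, 0.84], [0.0, 0.0, 0.0, 1.0]]
[[ 2.42349799e-01 -1.32671542e-04  9.70188929e-01]
 [-9.70187111e-01  1.90753566e-03  2.42349606e-01]
 [-1.88282287e-03 -9.99998172e-01  3.33574663e-04]] [ 0.15144571 -0.60570907  0.2194858 ] 0.1
```

View pics/scene0.png

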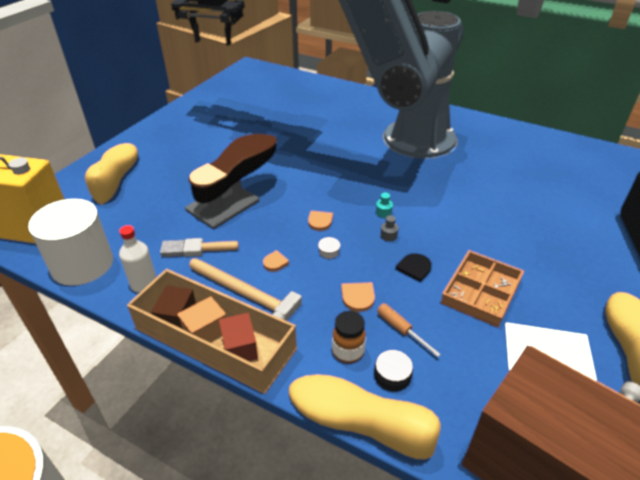

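View pics/top0.png

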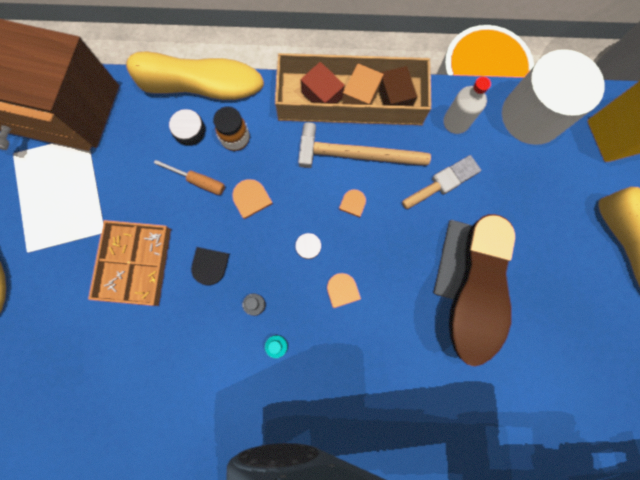

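The top view shows the lifts: large at (252,197), medium at (343,290), small at (353,202). 
- **Could be mistaken for the large lift:** the black D at (209,265) and the leather block in the tray at (363,83). 
- **Could be mistaken for the weight:** the dark one at (253,303) is the real one; the teal one at (276,346) is the look-alike. 
- **Others:** the tin is at (308,245), not to be confused with the white-lidded jar at (186,126). The glue jar is at (232,128), and the heel seat at (493,238).

```bash
cat > fit.py <<'E'
from h import *
from scipy.optimize import least_squares
def sdD(p,L,W):  # signed distance of points (lift frame) to D outline
    xs=L-W/2; r=W/2; x,y=p[:,0],np.abs(p[:,1])
    back=np.hypot(x-xs,y)-r
    side=np.where(x>xs,back,y-r); fr=-x
    return np.where((side>0)&(fr>0),np.hypot(side,fr),np.maximum(side,fr))
def ray(uv,K,M,z):
    c=np.c_[(uv[:,0]-K[0,2])/K[0,0],(uv[:,1]-K[1,2])/K[1,1],np.ones(len(uv))]@M[:3,:3].T
    return M[:2,3]+c[:,:2]*((z-M[2,3])/c[:,2])[:,None]
def fitD(mask,K,M,z,L,W,free=False):
    m=mask.astype(np.uint8); n,lab,st,_=cv2.connectedComponentsWithStats(m)
    m=(lab==1+np.argmax(st[1:,4])).astype(np.uint8)
    c=max(cv2.findContours(m,0,1)[0],key=cv2.contourArea)[:,0].astype(float)
    q=ray(c,K,M,z); cen=q.mean(0); best=None
    def f(p):
        ca,sa=np.cos(p[2]),np.sin(p[2]); R=np.array([[ca,-sa],[sa,ca]])
        return (sdD((q-p[:2])@R,L,W)+p[3])
    for a in np.arange(0,6.28,.5):
        x0=[cen[0]-L/2*np.cos(a),cen[1]-L/2*np.sin(a),a,0.0005]
        r=least_squares(f,x0,loss="soft_l1",f_scale=.001,x_scale=[.01,.01,.1,.001])
        if best is None or r.cost<best.cost: best=r
    p=best.x; return p[:2].round(4),np.degrees(p[2]).round(1)%360,"inset mm",(p[3]*1e3).round(2),"rms mm",(f(p).std()*1e3).round(2),len(q)
E
python3 - <<'E'
from fit import *
f,d,P,K,M=snap("top")
hsv=cv2.cvtColor(f,cv2.COLOR_RGB2HSV)
def seg(uv,R=40,tol=(12,70,70)):
    m=np.zeros((482,642),np.uint8); 
    cv2.floodFill(hsv.copy(),m,uv,0,tol,tol,4|(255<<8)|cv2.FLOODFILL_MASK_ONLY|cv2.FLOODFILL_FIXED_RANGE)
    return m[1:-1,1:-1]>0
for n,uv,z,L,W in[("large",(252,197),.012,.068,.064),("medium",(343,290),.012,.058,.054),("small",(353,202),.012,.048,.044),("seat",(493,238),.11,.07,.068),("black",(209,265),.012,.068,.064)]:
    m=seg(uv); print(n,m.sum(),np.median(P[m],0).round(4),fitD(m,K,M,z,L,W))
for n,uv in[("weight",(253,303)),("teal",(276,346)),("tin",(308,245)),("jar",(229,120)),("tip",(478,355))]:
    m=seg(uv); print(n,m.sum(),np.median(P[m],0).round(4))
cr=f[100:380,130:410]; cv2.imwrite("pics/crop.png",cv2.resize(cr,(600,600),interpolation=3)[:,:,::-1])
E
```

```text
large 965 [0.6578 0.1158 0.0123] (array([0.632 , 0.0989]), np.float64(31.6), 'inset mm', np.float64(0.98), 'rms mm', np.float64(0.5), 101)
medium 786 [ 0.4822 -0.0694  0.0122] (array([ 0.458, -0.079]), np.float64(19.5), 'inset mm', np.float64(1.04), 'rms mm', np.float64(0.53), 95)
small 464 [ 0.6545 -0.0883  0.0122] (array([ 0.6344, -0.0809]), np.float64(340.6), 'inset mm', np.float64(1.16), 'rms mm', np.float64(0.55), 72)
seat 1477 [ 0.5723 -0.3217  0.1101] (array([ 0.5425, -0.3137]), np.float64(346.8), 'inset mm', np.float64(0.26), 'rms mm', np.float64(0.51), 133)
black 160 [0.5042 0.1826 0.0125] (array([0.5313, 0.163 ]), np.float64(144.8), 'inset mm', np.float64(20.16), 'rms mm', np.float64(3.92), 98)
weight 2 [0.4504 0.0909 0.0554]
teal 404 [0.3753 0.0483 0.0309]
tin 397 [ 0.5625 -0.003   0.0223]
jar 9 [0.7855 0.15   0.0855]
tip 5020 [ 0.4467 -0.2896  0.1267]
```

View pics/crop.png

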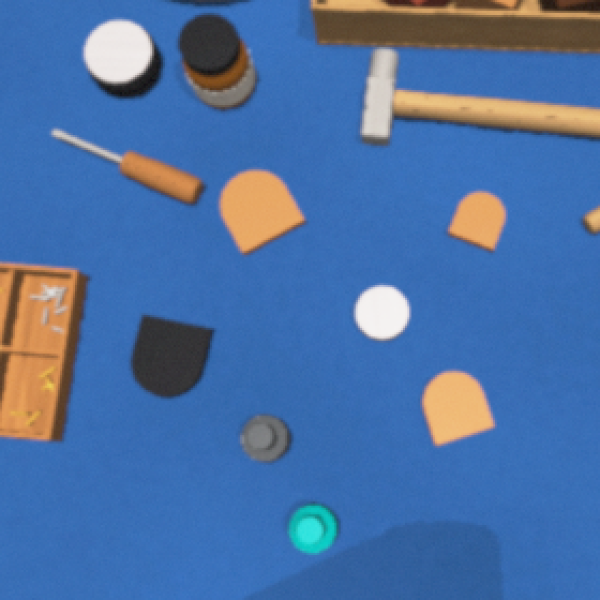

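The close crop agrees: tan large D at crop (260,210), dark grey weight at (264,438), with the black D at (172,355) and the teal weight at (313,528) left out. I'll look at the seat with the wrist camera first.

Call:
play_rows:
  commands:
    - [[0.414,0.286,0.09],[0,0,-0.475]]
    - [[0.414,0.286,0.09],[0,0,-0.475]]
    - [[0.414,0.286,0.09],[0,0,-0.475]]
    - [[0.414,0.286,0.09],[0,0,-0.475]]
    - [[0.414,0.286,0.09],[0,0,-0.475]]
    - [[0.414,0.286,0.09],[0,0,-0.475]]
    - [[0.414,0.286,0.09],[0,0,-0.475]]
    - [[0.414,0.286,0.09],[0,0,-0.475]]
    - [[0.414,0.286,0.09],[0,0,-0.475]]
    - [[0.414,0.286,0.09],[0,0,-0.475]]

```text
time_s: 1.4
position: [0.5656, -0.3197, 0.3098]
tcp_rot: [[-0.226, -0.001, 0.974], [-0.974, 0.0, -0.226], [0.0, -1.0, -0.001]]
force: [-0.4, -0.0, 0.4]
opening: 0.999
```

```bash
python3 - <<'E'
from h import *
s=read_state();print(s["time_s"],s["position"],np.array(s["tcp_rot"]).round(4).tolist(),s["joint_positions"],s["force"])
f,d,P,K,M=snap("wrist");np.savez("w1.npz",f=f,d=d,P=P,K=K,M=M);cv2.imwrite("pics/w1.png",f[:,:,::-1]);print(M.round(3).tolist())
E
```

```text
1.4 [ 0.56556632 -0.31971675  0.30982286] [[-0.2264, -0.0012, 0.974], [-0.974, 0.0001, -0.2264], [0.0002, -1.0, -0.0012]] [-3.92970434e+01  2.76753413e+01  7.18652131e+01 -4.22588788e-02
  8.05167177e+01  6.37941620e+01] [-0.37874219 -0.02121846  0.38693126]
[[-0.227, -0.927, -0.3, 0.649], [-0.974, 0.216, 0.069, -0.34], [0.0, 0.308, -0.952, 0.475], [0.0, 0.0, 0.0, 1.0]]
```

View pics/w1.png

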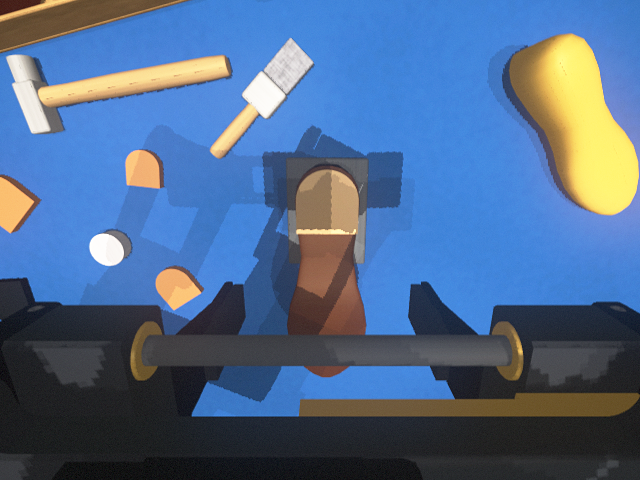

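The seat is at about (297–357, 168–234), with its bright straight front at row 232. Next I fit it and compare with the top-camera result.

```bash
python3 - <<'E'
from fit import *
w=np.load("w1.npz");f,P,K,M=w["f"],w["P"],w["K"],w["M"]
z=P[...,2]; hsv=cv2.cvtColor(f,cv2.COLOR_RGB2HSV)
print(f[200,327],f[200,310],f[231,327],f[240,327],f[250,345],z[200,327],z[228:246:2,327].round(4))
roi=np.zeros((480,640),bool);roi[155:260,285:370]=1
m=roi&(abs(z-.11)<.004)&(f[...,1].astype(int)>.68*f[...,0])
print(m.sum(),fitD(m,K,M,.11,.07,.068))
m=roi&(z>.1085)&(z<.1125)
v,u=np.nonzero(m);print(v.min(),v.max(),u.min(),u.max())
# lifts visible
for n,uv,L,W in[("small",(143,170),.048,.044),("medium",(178,287),.058,.054)]:
    o=(hsv[...,0]<25)&(hsv[...,1]>90)&(z<.03); _,lab=cv2.connectedComponents(o.astype(np.uint8))
    print(n,fitD(lab==lab[uv[1],uv[0]],K,M,.012,L,W))
E
```

```text
[145 117  87] [144 118  90] [254 233 169] [142  94  74] [129  88  74] 0.11093249476089939 [0.1109 0.1109 0.1127 0.109  0.1084 0.1111 0.1111 0.1122 0.1122]
4318 (array([ 0.5434, -0.308 ]), np.float64(335.2), 'inset mm', np.float64(-4.43), 'rms mm', np.float64(3.7), 358)
165 247 295 358
small (array([ 0.6362, -0.0826]), np.float64(340.0), 'inset mm', np.float64(0.57), 'rms mm', np.float64(0.36), 116)
medium (array([ 0.4596, -0.081 ]), np.float64(20.7), 'inset mm', np.float64(0.25), 'rms mm', np.float64(1.41), 111)
```

```bash
python3 - <<'E'
from fit import *
w=np.load("w1.npz");f,P,K,M=w["f"],w["P"],w["K"],w["M"]
z=P[...,2]
roi=np.zeros((480,640),bool);roi[155:260,285:370]=1
for t in(.72,.75,.78):
    g=cv2.medianBlur(f,3).astype(int)
    m=roi&(abs(z-.11)<.004)&(g[...,1]>t*g[...,0])
    m=cv2.morphologyEx(m.astype(np.uint8),cv2.MORPH_OPEN,np.ones((3,3)))
    v,u=np.nonzero(m);print(m.sum(),v.min(),v.max(),u.min(),u.max(),fitD(m,K,M,.11,.07,.068))
o=np.array([.5429,-.3147]);a=np.radians(-13.2);R=np.array([[np.cos(a),-np.sin(a)],[np.sin(a),np.cos(a)]])
# front edge line per column from sole/seat ratio transition
r=g[...,1]/g[...,0]
pts=[]
for c in range(305,350,3):
    col=r[215:245,c]; k=np.nonzero(col<.72)[0]; pts.append((c,215+k[0]-.5 if len(k) else np.nan))
q=ray(np.array(pts,float),K,M,.11);print(np.c_[pts,((q-o)@R*1e3).round(1)].tolist())
E
```

```text
3955 165 242 295 358 (array([ 0.5448, -0.3151]), np.float64(346.6), 'inset mm', np.float64(-1.12), 'rms mm', np.float64(1.43), 244)
3780 165 234 295 358 (array([ 0.5442, -0.3152]), np.float64(347.0), 'inset mm', np.float64(-0.35), 'rms mm', np.float64(1.16), 237)
3657 165 234 295 358 (array([ 0.5437, -0.3152]), np.float64(346.8), 'inset mm', np.float64(0.05), 'rms mm', np.float64(0.8), 230)
[[305.0, 234.5, -1.0, 23.5], [308.0, 234.5, -1.0, 20.1], [311.0, 234.5, -1.0, 16.8], [314.0, 234.5, -1.0, 13.4], [317.0, 234.5, -1.0, 10.1], [320.0, 234.5, -1.0, 6.7], [323.0, 234.5, -1.0, 3.4], [326.0, 234.5, -1.0, 0.0], [329.0, 234.5, -1.0, -3.3], [332.0, 234.5, -1.0, -6.6], [335.0, 234.5, -1.0, -10.0], [338.0, 234.5, -1.0, -13.3], [341.0, 234.5, -1.0, -16.7], [344.0, 234.5, -0.9, -20.0], [347.0, 234.5, -0.9, -23.4]]
```

Call:
play_rows:
  commands:
    - [[0.0875,0.4304,-0.11],[0,0,0.78]]
    - [[0.0875,0.4304,-0.11],[0,0,0.78]]
    - [[0.0875,0.4304,-0.11],[0,0,0.78]]
    - [[0.0875,0.4304,-0.11],[0,0,0.78]]
    - [[0.0875,0.4304,-0.11],[0,0,0.78]]
    - [[0.0875,0.4304,-0.11],[0,0,0.78]]
    - [[0.0875,0.4304,-0.11],[0,0,0.78]]
    - [[0.0875,0.4304,-0.11],[0,0,0.78]]
    - [[0.0875,0.4304,-0.11],[0,0,0.78]]
    - [[0.0875,0.4304,-0.11],[0,0,0.78]]
  gripper: 0.078

```text
time_s: 2.7
position: [0.6531, 0.1074, 0.2008]
tcp_rot: [[0.52, 0.0, 0.854], [-0.854, -0.001, 0.52], [0.001, -1.0, -0.0]]
force: [-0.2, 0.3, 0.2]
opening: 0.9
```

```bash
cat > lifts.py <<'E'
from fit import *
def lift(L,W,near,f,P,K,M,zt=.012):
    hsv=cv2.cvtColor(cv2.medianBlur(f,3),cv2.COLOR_RGB2HSV);z=P[...,2]
    o=((hsv[...,0]<25)&(hsv[...,1]>90)&(abs(z-zt)<.005)).astype(np.uint8)
    n,lab,st,_=cv2.connectedComponentsWithStats(o)
    k=min((k for k in range(1,n) if st[k,4]>150),key=lambda k:np.hypot(*(np.median(P[lab==k],0)[:2]-near)))
    return (st[k,4],)+fitD(lab==k,K,M,zt,L,W)
E
python3 - <<'E'
from lifts import *
s=read_state();print(s["time_s"],s["position"],np.array(s["tcp_rot"]).round(4).tolist())
f,d,P,K,M=snap("wrist");cv2.imwrite("pics/w2.png",f[:,:,::-1])
print(lift(.068,.064,(.658,.116),f,P,K,M))
# screwdriver handle end etc. in lift frame, from top
w=np.load("top0.npz");p=w["P"][189,224];a=np.radians(31.6);e=p[:2]-[.6327,.0981]
print(p,e@[np.cos(a),np.sin(a)],e@[-np.sin(a),np.cos(a)])
print(w["P"][302,256],w["P"][303,252])
E
```

```text
2.7 [0.65311721 0.10739766 0.20077669] [[0.5202, 0.0003, 0.854], [-0.854, -0.0009, 0.5202], [0.001, -1.0, -0.0002]]
(np.int32(3439), array([0.634 , 0.0982]), np.float64(31.600000000000023), 'inset mm', np.float64(0.62), 'rms mm', np.float64(0.29), 207)
[0.67486902 0.16884711 0.00553667] 0.07298698255082696 0.03816124402331284
[0.4524504  0.08514516 0.05269013] [0.45040521 0.09201434 0.05367237]
```

View pics/w2.png

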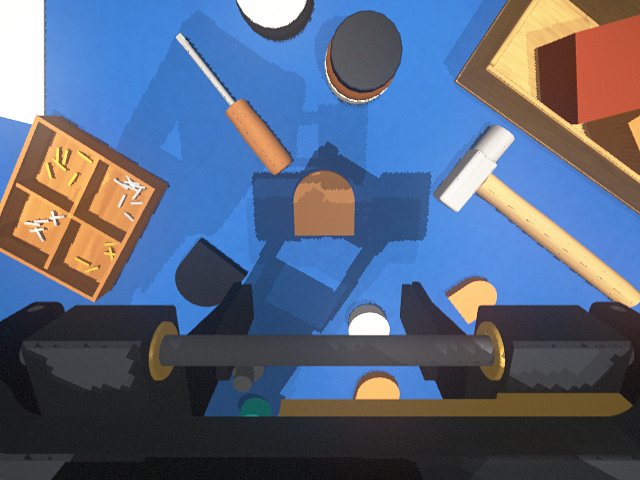

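The large lift is at (294–354, 172–236) and the jaws clear the screwdriver, which ends at (285,170).

Call:
play_rows:
  commands:
    - [[0,0.0,-0.06],[0,0,0]]
    - [[0,0,-0.12],[0,0,0]]
    - [[0,0,-0.145],[0,0,0]]
    - [[0,0,-0.145],[0,0,0]]
    - [[0,0,-0.145],[0,0,0]]

```text
time_s: 3.38
position: [0.6546, 0.1089, 0.0571]
tcp_rot: [[0.521, 0.003, 0.853], [-0.853, -0.0, 0.521], [0.002, -1.0, 0.003]]
force: [0.0, 0.4, 0.4]
opening: 0.895
```

Call:
play_rows:
  commands:
    - [[0,0,0],[0,0,0]]
    - [[0,0,0],[0,0,0]]
    - [[0,0,0],[0,0,0]]

```text
time_s: 3.75
position: [0.6534, 0.1102, 0.0562]
tcp_rot: [[0.523, 0.001, 0.853], [-0.853, -0.0, 0.523], [0.001, -1.0, 0.001]]
force: [0.2, -1.1, 0.7]
opening: 0.893
```

Call:
play_rows:
  commands:
    - [[0,0.001,-0.015],[0,0,0]]
    - [[0,0.001,-0.025],[0,0,0]]
    - [[0,0.001,-0.0285],[0,0,0]]
    - [[0,0.001,-0.0285],[0,0,0]]
    - [[0,0.001,-0.0285],[0,0,0]]
    - [[0,0.001,-0.0285],[0,0,0]]

```text
time_s: 4.5
position: [0.6533, 0.111, 0.0273]
tcp_rot: [[0.523, 0.001, 0.853], [-0.853, -0.0, 0.523], [0.0, -1.0, 0.001]]
force: [0.5, -0.1, -0.2]
opening: 0.898
```

Call:
play_rows:
  commands:
    - [[0,0,0],[0,0,0]]
    - [[0,0,0],[0,0,0]]
    - [[0,0,0],[0,0,0]]
    - [[0,0,0],[0,0,0]]
    - [[0,0,0],[0,0,0]]
    - [[0,0,0],[0,0,0]]
  gripper: 0.03

```text
time_s: 5.25
position: [0.653, 0.1111, 0.0268]
tcp_rot: [[0.523, -0.0, 0.853], [-0.853, 0.0, 0.523], [-0.0, -1.0, -0.0]]
force: [0.4, 0.6, 0.1]
opening: 0.365
```

Opening 0.365 is 32 mm, so the grasp missed. Time to look.

```bash
python3 - <<'E'
from lifts import *
f,d,P,K,M=snap("wrist");cv2.imwrite("pics/w3.png",f[:,:,::-1])
f2,d,P2,K2,M2=snap("scene");np.savez("s3.npz",f=f2,P=P2)
cv2.imwrite("pics/s3.png",cv2.resize(f2[200:380,280:480],(800,600))[:,:,::-1] if 0 else cv2.resize(f2[190:340,290:490],(800,600))[:,:,::-1])
print(read_state())
E
```

```text
{'time_s': 5.35, 'joint_positions': array([5.49757914e-03, 4.69232632e+01, 8.36162976e+01, 2.67769728e-03,
       4.94640816e+01, 5.85056801e+01]), 'qvel': array([-0.0002972 ,  0.08711212,  0.06985362,  0.11743458,  0.03374621,
       -0.0458859 ]), 'tau': array([ 4.62787957e-04, -5.06410396e+01, -1.24768710e+01,  5.40702534e-02,
       -4.51233087e-02,  1.03892268e-05]), 'position': array([0.65298168, 0.11107358, 0.0268231 ]), 'tcp_rot': array([[ 5.22469947e-01, -6.35746291e-05,  8.52657699e-01],
       [-8.52657699e-01,  3.55121602e-05,  5.22469949e-01],
       [-6.34955501e-05, -9.99999997e-01, -3.56533605e-05]]), 'force': array([0.42669599, 0.38744437, 0.2182549 ]), 'moment': array([ 0.00733619, -0.05388325, -0.00634809]), 'opening': 0.3548918918961703}
```

View pics/w3.png

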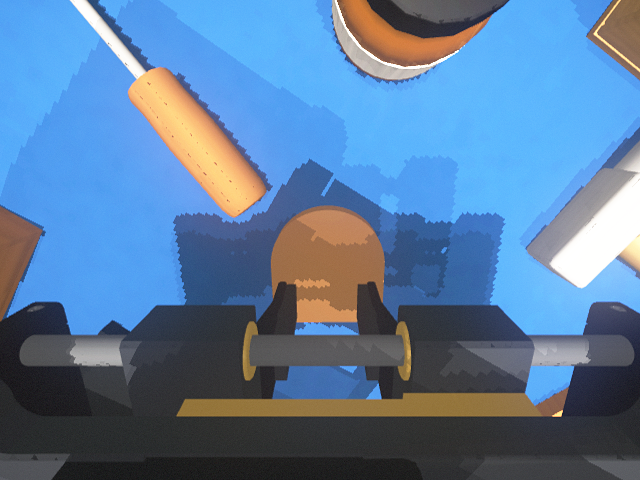

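The tips at about (290,285) and (370,285) lie over the lift, whose sides are at columns 272 and 385. I'll measure their real height.

```bash
python3 - <<'E'
from lifts import *
f,d,P,K,M=snap("wrist")
for r in(284,290,300,310): print(r,[(c,P[r,c].round(3).tolist()) for c in(286,292,330,366,372)])
print(lift(.068,.064,(.658,.116),f,P,K,M))
he=np.array(capture("wrist")["hand_eye"]);print(he.round(3).tolist(),K.tolist())
E
```

```text
284 [(286, [0.652, 0.134, 0.034]), (292, [0.653, 0.131, 0.031]), (330, [0.656, 0.11, 0.014]), (366, [0.673, 0.098, 0.032]), (372, [0.675, 0.096, 0.033])]
290 [(286, [0.651, 0.133, 0.038]), (292, [0.653, 0.13, 0.038]), (330, [0.652, 0.108, 0.013]), (366, [0.672, 0.099, 0.037]), (372, [0.674, 0.097, 0.04])]
300 [(286, [0.652, 0.132, 0.048]), (292, [0.653, 0.129, 0.048]), (330, [0.647, 0.104, 0.014]), (366, [0.671, 0.1, 0.049]), (372, [0.674, 0.099, 0.052])]
310 [(286, [0.652, 0.131, 0.057]), (292, [0.652, 0.128, 0.055]), (330, [0.642, 0.101, 0.014]), (366, [0.671, 0.101, 0.058]), (372, [0.672, 0.098, 0.057])]
(np.int32(9590), array([0.6523, 0.0867]), np.float64(67.0), 'inset mm', np.float64(2.11), 'rms mm', np.float64(4.07), 442)
[[1.0, -0.0, -0.0, 0.001], [0.0, -0.306, 0.952, -0.166], [-0.0, -0.952, -0.306, 0.085], [0.0, 0.0, 0.0, 1.0]] [[342.0233999342642, 0.0, 326.38013887063926], [0.0, 342.0233999342642, 241.84941117682501], [0.0, 0.0, 1.0]]
```

View pics/s3.png

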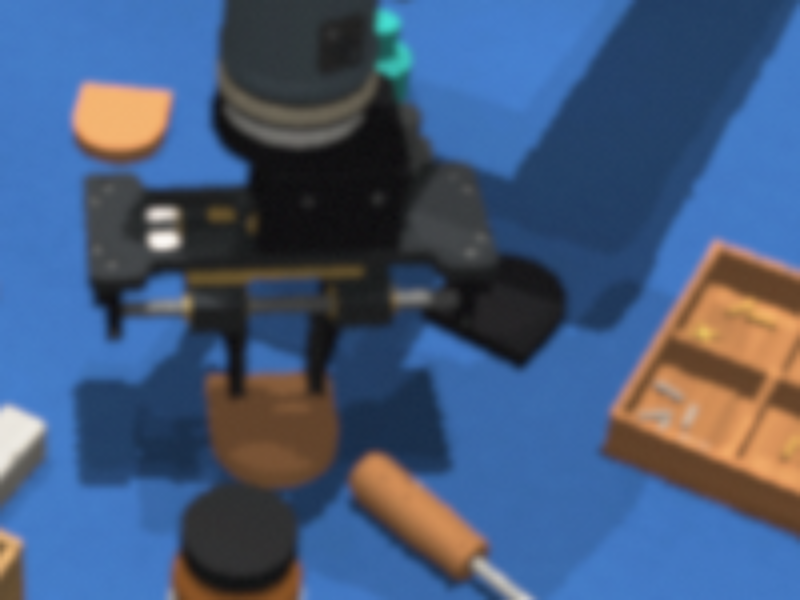

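Depth puts the fingertips at z ≈ 0.03, about 15 mm above the lift, even though the TCP reads 0.027. So the tips aren't 25 mm ahead of the reported TCP. I'll open, lower part-way and measure again.

Call:
play_rows:
  commands:
    - [[0,0,0],[0,0,0]]
    - [[0,0,0],[0,0,0]]
    - [[0,0,0],[0,0,0]]
    - [[0,0,0],[0,0,0]]
    - [[0,0,-0.005],[0,0,0]]
    - [[0,0,-0.01],[0,0,0]]
    - [[0,0,-0.01],[0,0,0]]
    - [[0,0,-0.01],[0,0,0]]
    - [[0,0,-0.01],[0,0,0]]
  gripper: 0.078

```text
time_s: 6.58
position: [0.6532, 0.1111, 0.017]
tcp_rot: [[0.523, 0.0, 0.853], [-0.853, 0.0, 0.523], [0.0, -1.0, 0.0]]
force: [0.2, -0.2, 0.8]
opening: 0.898
```

```bash
python3 - <<'E'
from lifts import *
s=read_state();f,d,P,K,M=snap("wrist");R=np.array(s["tcp_rot"]);t=s["position"]
print(t,s["opening"],s["force"])
Q=(P-t)@R   # tool coords
for sgn in(-1,1):
    m=(abs(Q[...,2])<.014)&(Q[...,0]*sgn>.02)&(Q[...,0]*sgn<.07)&(P[...,2]>.019)&(P[...,2]<.1)&(d>0)
    q=Q[m];print(sgn,m.sum(),"y max",np.sort(q[:,1])[-8:].round(4),"x",np.percentile(q[:,0],[1,50,99]).round(4),"z",np.percentile(q[:,2],[1,50,99]).round(4))
    i=np.argsort(q[:,1])[-400:];print(q[i].mean(0))
    h,e=np.histogram(q[:,1],20);print(h,e.round(3))
E
```

```text
[0.65315541 0.11107491 0.01697696] 0.8978130035392656 [ 0.17081522 -0.24056762  0.82807547]
-1 3780 y max [-0.0032 -0.0031 -0.003  -0.003  -0.0029 -0.0029 -0.0027 -0.0027] x [-0.0506 -0.0429 -0.038 ] z [-0.0103  0.0068  0.0132]
[-0.04051868 -0.00970182  0.00538703]
[254 267 299 248 194 158 102 266 225 208 185 146 179 204 164 157 154 140
 131  99] [-0.083 -0.079 -0.075 -0.071 -0.067 -0.063 -0.059 -0.055 -0.051 -0.047
 -0.043 -0.039 -0.035 -0.031 -0.027 -0.023 -0.019 -0.015 -0.011 -0.007
 -0.003]
1 3346 y max [-0.0036 -0.0035 -0.0033 -0.0032 -0.0032 -0.003  -0.0026 -0.0025] x [0.0395 0.0443 0.0521] z [-0.0098  0.0087  0.0134]
[ 0.04194009 -0.00967538  0.00537132]
[130 171 196 180 158 146 106 269 221 216 178 160 167 209 154 167 146 144
 133  95] [-0.083 -0.079 -0.075 -0.071 -0.067 -0.063 -0.059 -0.055 -0.051 -0.047
 -0.043 -0.039 -0.035 -0.031 -0.027 -0.023 -0.019 -0.015 -0.011 -0.007
 -0.003]
```

```bash
python3 - <<'E'
from lifts import *
s=read_state();f,d,P,K,M=snap("wrist");R=np.array(s["tcp_rot"]);t=s["position"]
Q=(P-t)@R
for sgn in(-1,1):
    m=(abs(Q[...,2])<.014)&(Q[...,0]*sgn>.036)&(Q[...,0]*sgn<.07)&(P[...,2]>.006)&(P[...,2]<.03)&(f.max(-1)<90)
    q=Q[m];print(sgn,m.sum(),"y max",np.sort(q[:,1])[-8:].round(4)); h,e=np.histogram(q[:,1],12);print(h,e.round(3))
m=(abs(Q[...,2])<.03)&(abs(Q[...,0])<.025)&(P[...,2]<.03);print("lift z",np.median(P[m],0))
m=(P[...,2]<.01)&(f[...,2]>180);print("table z",np.median(P[m][:,2]))
E
```

```text
-1 307 y max [-0.0038 -0.0036 -0.0036 -0.0033 -0.0033 -0.0032 -0.0032 -0.003 ]
[33 26 29 29 23 31 24 29 23 32 20  8] [-0.013 -0.012 -0.011 -0.01  -0.01  -0.009 -0.008 -0.007 -0.006 -0.006
 -0.005 -0.004 -0.003]
1 304 y max [-0.0036 -0.0035 -0.0035 -0.0034 -0.0034 -0.0033 -0.0033 -0.0031]
[24 23 39 27 27 26 28 21 30 26 15 18] [-0.013 -0.012 -0.011 -0.01  -0.01  -0.009 -0.008 -0.007 -0.006 -0.006
 -0.005 -0.004 -0.003]
lift z [0.65747882 0.11355356 0.01327996]
table z 0.0012498259840567072
```

The tips are really about 3 mm behind the reported TCP, not 25 mm ahead, so I lower with that in mind while watching the force.

Call:
play_rows:
  commands:
    - [[0,0,-0.004],[0,0,0]]
    - [[0,0,-0.008],[0,0,0]]
    - [[0,0,-0.011],[0,0,0]]
    - [[0,0,-0.011],[0,0,0]]
    - [[0,0,-0.011],[0,0,0]]

```text
time_s: 7.3
position: [0.653, 0.1111, 0.0058]
tcp_rot: [[0.523, 0.0, 0.853], [-0.853, -0.0, 0.523], [0.0, -1.0, -0.0]]
force: [0.1, -0.4, -0.6]
opening: 0.899
```

Call:
play_rows:
  commands:
    - [[0,0,-0.002],[0,0,0]]
    - [[0,0,-0.004],[0,0,0]]
    - [[0,0,-0.005],[0,0,0]]
    - [[0,0,-0.005],[0,0,0]]
    - [[0,0,-0.005],[0,0,0]]

```text
time_s: 7.92
position: [0.653, 0.1111, 0.0009]
tcp_rot: [[0.523, 0.0, 0.853], [-0.853, 0.0, 0.523], [0.0, -1.0, 0.0]]
force: [-1.0, 0.7, -0.7]
opening: 0.895
```

```bash
python3 - <<'E'
from lifts import *
s=read_state();f,d,P,K,M=snap("wrist");R=np.array(s["tcp_rot"]);t=s["position"]
Q=(P-t)@R;print(t,s["force"])
for sgn in(-1,1):
    m=(abs(Q[...,2])<.014)&(Q[...,0]*sgn>.036)&(Q[...,0]*sgn<.07)&(P[...,2]>-.02)&(P[...,2]<.03)&(f.max(-1)<75)
    q=Q[m];print(sgn,m.sum(),"y max",np.sort(q[:,1])[-8:].round(4),np.sort(P[m][:,2])[:8].round(4))
E
```

```text
[0.65304363 0.11108668 0.00085666] [-0.9616555   0.65086697 -0.74929013]
-1 943 y max [-0.004  -0.0039 -0.0039 -0.0039 -0.0038 -0.0035 -0.0034 -0.0028] [0.0036 0.0043 0.0043 0.0046 0.0048 0.0048 0.0048 0.0048]
1 951 y max [-0.004  -0.0039 -0.0039 -0.0037 -0.0036 -0.0034 -0.0033 -0.0032] [0.0041 0.0042 0.0043 0.0045 0.0046 0.0047 0.0048 0.0048]
```

Call:
play_rows:
  commands:
    - [[0,0,0],[0,0,0]]
    - [[0,0,0],[0,0,0]]
    - [[0,0,0],[0,0,0]]
    - [[0,0,0],[0,0,0]]
  gripper: 0.04

```text
time_s: 8.48
position: [0.653, 0.111, 0.0009]
tcp_rot: [[0.523, 0.0, 0.853], [-0.853, -0.0, 0.523], [0.0, -1.0, 0.0]]
force: [-0.3, -0.2, 0.5]
opening: 0.736
```

Gripped: opening 0.736 is 64 mm. I lift and carry it over the seat.

Call:
play_rows:
  commands:
    - [[0,0,0.03],[0,0,0]]
    - [[0,0,0.08],[0,0,0]]
    - [[0,0,0.14],[0,0,0]]
    - [[0,0,0.18],[0,0,0]]
    - [[0,0,0.18],[0,0,0]]

```text
time_s: 9.1
position: [0.6557, 0.1112, 0.1854]
tcp_rot: [[0.523, 0.009, 0.853], [-0.853, 0.0, 0.523], [0.005, -1.0, 0.008]]
force: [-0.8, 0.2, -1.8]
opening: 0.731
```

Call:
play_rows:
  commands:
    - [[-0.01,-0.05,0],[0,0,-0.09]]
    - [[-0.02,-0.1,0],[0,0,-0.18]]
    - [[-0.03,-0.15,0],[0,0,-0.27]]
    - [[-0.04,-0.2,0],[0,0,-0.36]]
    - [[-0.05,-0.25,0],[0,0,-0.45]]
    - [[-0.06,-0.3,0],[0,0,-0.54]]
    - [[-0.07,-0.35,0],[0,0,-0.63]]
    - [[-0.08,-0.4,0],[0,0,-0.72]]
    - [[-0.0869,-0.4308,0],[0,0,-0.78]]
    - [[-0.0869,-0.4308,0],[0,0,-0.78]]

```text
time_s: 10.35
position: [0.5645, -0.3218, 0.1788]
tcp_rot: [[-0.232, -0.002, 0.973], [-0.973, 0.002, -0.232], [-0.001, -1.0, -0.003]]
force: [0.0, 1.3, -1.0]
opening: 0.731
```

Call:
play_rows:
  commands:
    - [[0,0,-0.02],[0,0,0]]
    - [[0,0,-0.04],[0,0,0]]
    - [[0,0,-0.045],[0,0,0]]
    - [[0,0,-0.045],[0,0,0]]
    - [[0,0,-0.045],[0,0,0]]
    - [[0,0,-0.045],[0,0,0]]

```text
time_s: 11.1
position: [0.5666, -0.3199, 0.1367]
tcp_rot: [[-0.228, 0.001, 0.974], [-0.974, -0.001, -0.228], [0.001, -1.0, 0.001]]
force: [-0.6, -0.5, -0.6]
opening: 0.727
```

```bash
python3 - <<'E'
from lifts import *
s=read_state();print(s["position"],s["opening"],np.array(s["tcp_rot"]).round(4).tolist(),s["force"])
f,d,P,K,M=snap("wrist");cv2.imwrite("pics/w4.png",f[:,:,::-1]);np.savez("w4.npz",f=f,P=P,K=K,M=M)
f2,d2,P2,K2,M2=snap("top");np.savez("t4.npz",f=f2,P=P2,K=K2,M=M2)
E
```

```text
[ 0.56658386 -0.31988144  0.13669136] 0.7266148848672676 [[-0.2279, 0.0012, 0.9737], [-0.9737, -0.0009, -0.2279], [0.0006, -1.0, 0.0014]] [-0.55278074 -0.53364812 -0.60300188]
```

View pics/w4.png

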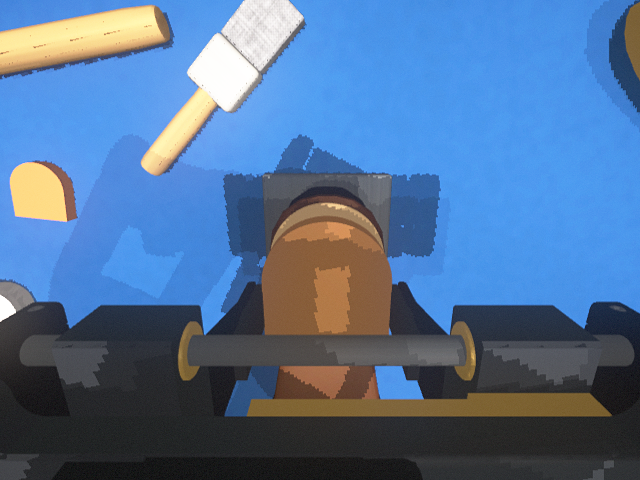

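The lift is held over the seat with its round back at (325,222); the seat shows just behind it. Lowering now.

Call:
play_rows:
  commands:
    - [[-0.0004,0,-0.01],[0,0,0]]
    - [[-0.0004,0,-0.018],[0,0,0]]
    - [[-0.0004,0,-0.022],[0,0,0]]
    - [[-0.0004,0,-0.022],[0,0,0]]
    - [[-0.0004,0,-0.022],[0,0,0]]
    - [[-0.0004,0,-0.022],[0,0,0]]

```text
time_s: 11.95
position: [0.5659, -0.3199, 0.1142]
tcp_rot: [[-0.228, 0.001, 0.974], [-0.974, -0.0, -0.228], [0.0, -1.0, 0.001]]
force: [0.1, 0.5, -0.4]
opening: 0.728
```

Call:
play_rows:
  commands:
    - [[0,0,-0.001],[0,0,0]]
    - [[0,0,-0.002],[0,0,0]]
    - [[0,0,-0.003],[0,0,0]]
    - [[0,0,-0.003],[0,0,0]]
    - [[0,0,-0.003],[0,0,0]]

```text
time_s: 12.58
position: [0.5657, -0.3198, 0.1109]
tcp_rot: [[-0.228, 0.0, 0.974], [-0.974, -0.0, -0.228], [0.0, -1.0, 0.0]]
force: [-0.1, -0.1, -0.1]
opening: 0.729
```

Call:
play_rows:
  commands:
    - [[0,0,-0.001],[0,0,0]]
    - [[0,0,-0.001],[0,0,0]]
    - [[0,0,-0.001],[0,0,0]]

```text
time_s: 12.95
position: [0.5657, -0.3197, 0.1109]
tcp_rot: [[-0.228, 0.0, 0.974], [-0.974, -0.0, -0.228], [0.0, -1.0, 0.0]]
force: [-0.2, 0.8, 5.9]
opening: 0.734
```

Contact at 6 N. Release and rise, then measure from above.

Call:
play_rows:
  commands:
    - [[0,0,0],[0,0,0]]
    - [[0,0,0],[0,0,0]]
    - [[0,0,0],[0,0,0]]
    - [[0,0,0.02],[0,0,0]]
    - [[0,0,0.08],[0,0,0]]
    - [[0,0,0.11],[0,0,0]]
    - [[0,0,0.11],[0,0,0]]
    - [[0,0,0.11],[0,0,0]]
    - [[0,0,0.11],[0,0,0]]
    - [[0,0,0.11],[0,0,0]]
  gripper: 0.08

```text
time_s: 14.2
position: [0.5651, -0.3193, 0.2183]
tcp_rot: [[-0.228, -0.002, 0.974], [-0.974, 0.002, -0.228], [-0.001, -1.0, -0.003]]
force: [0.1, 0.2, -0.2]
opening: 0.921
```

```bash
python3 - <<'E'
from lifts import *
s=read_state();print(s["time_s"],s["position"],s["opening"])
f,d,P,K,M=snap("wrist");np.savez("w5.npz",f=f,P=P,K=K,M=M)
f2,d2,P2,K2,M2=snap("top");np.savez("t5.npz",f=f2,P=P2,K=K2,M=M2)
m=(abs(P[...,2]-.1235)<.004)&(np.hypot(P[...,0]-.575,P[...,1]+.322)<.06)
print("wrist",m.sum(),np.median(P[m],0),fitD(m,K,M,.122,.068,.064))
for a,b in((f,P),(f2,P2)):
  try: print(lift(.068,.064,(.576,-.322),a,b,*((K,M) if a is f else (K2,M2)),zt=.1222))
  except Exception as e: print(e)
cv2.imwrite("pics/w5.png",np.hstack([f[150:330,230:430],cv2.resize(f2[200:380,430:560],(200,180))]).repeat(2,0).repeat(2,1)[:,:,::-1])
E
```

```text
14.2 [ 0.56513586 -0.31932037  0.21827805] 0.9205053042723298
wrist 5990 [ 0.57567573 -0.3234612   0.12323956] (array([ 0.5441, -0.3153]), np.float64(346.8), 'inset mm', np.float64(0.19), 'rms mm', np.float64(0.2), 276)
(np.int32(6014), array([ 0.5443, -0.3154]), np.float64(346.8), 'inset mm', np.float64(0.15), 'rms mm', np.float64(0.26), 275)
(np.int32(407), array([0.8252, 0.4664]), np.float64(78.6), 'inset mm', np.float64(-46.82), 'rms mm', np.float64(5.3), 275)
```

View pics/w5.png

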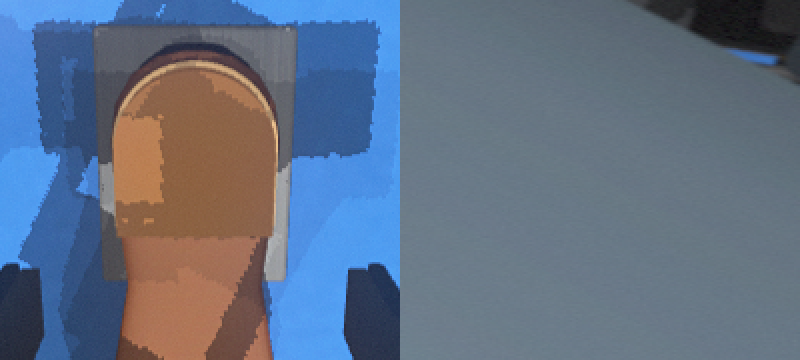

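Wrist fit of the placed large lift: (0.5441, −0.3153) at 346.8°. The seat fit was (0.5437, −0.3152) at 346.8°, so they agree to half a millimetre; the crop shows an even pale rim with the front at crop row 236. Next is the medium lift.

Call:
play_rows:
  commands:
    - [[-0.022,0.06,0],[0,0,0.14]]
    - [[-0.044,0.12,0],[0,0,0.29]]
    - [[-0.066,0.18,-0.02],[0,0,0.43]]
    - [[-0.088,0.2465,-0.05],[0,0,0.579]]
    - [[-0.088,0.2465,-0.05],[0,0,0.579]]
    - [[-0.088,0.2465,-0.05],[0,0,0.579]]
    - [[-0.088,0.2465,-0.05],[0,0,0.579]]
    - [[-0.088,0.2465,-0.05],[0,0,0.579]]
    - [[-0.088,0.2465,-0.05],[0,0,0.579]]
  gripper: 0.07

```text
time_s: 15.42
position: [0.4784, -0.0744, 0.1702]
tcp_rot: [[0.34, 0.001, 0.94], [-0.94, -0.001, 0.34], [0.001, -1.0, 0.001]]
force: [-0.4, 0.9, -0.3]
opening: 0.801
```

```bash
python3 - <<'E'
from lifts import *
s=read_state();print(s["time_s"],s["position"],np.array(s["tcp_rot"]).round(4).tolist(),s["opening"])
f,d,P,K,M=snap("wrist")
print(lift(.058,.054,(.484,-.07),f,P,K,M,.0125))
E
```

```text
15.425 [ 0.47844839 -0.07441257  0.17015272] [[0.3403, 0.0012, 0.9403], [-0.9403, -0.0006, 0.3403], [0.0009, -1.0, 0.0009]] 0.8014263618359625
(np.int32(2904), array([ 0.4597, -0.0804]), np.float64(19.7), 'inset mm', np.float64(0.5), 'rms mm', np.float64(0.33), 190)
```

Call:
play_rows:
  commands:
    - [[0,0,-0.06],[0,0,0]]
    - [[0,0,-0.11],[0,0,0]]
    - [[0,0,-0.14],[0,0,0]]
    - [[0,0,-0.155],[0,0,0]]
    - [[0,0,-0.155],[0,0,0]]
    - [[0,0,-0.155],[0,0,0]]
    - [[0,0,-0.155],[0,0,0]]

```text
time_s: 16.35
position: [0.4786, -0.0736, 0.0161]
tcp_rot: [[0.342, 0.003, 0.94], [-0.94, -0.001, 0.342], [0.002, -1.0, 0.002]]
force: [-0.2, -0.1, 0.3]
opening: 0.802
```

Call:
play_rows:
  commands:
    - [[0,0,-0.005],[0,0,0]]
    - [[0,0,-0.01],[0,0,0]]
    - [[0,0,-0.014],[0,0,0]]
    - [[0,0,-0.014],[0,0,0]]
    - [[0,0,-0.014],[0,0,0]]

```text
time_s: 16.98
position: [0.4776, -0.0732, 0.0007]
tcp_rot: [[0.342, -0.0, 0.94], [-0.94, 0.0, 0.342], [-0.0, -1.0, -0.0]]
force: [0.2, -0.7, -0.1]
opening: 0.803
```

Call:
play_rows:
  commands:
    - [[0,0,0],[0,0,0]]
    - [[0,0,0],[0,0,0]]
    - [[0,0,0],[0,0,0]]
    - [[0,0,0],[0,0,0]]
  gripper: 0.035

```text
time_s: 17.48
position: [0.4777, -0.0733, 0.0009]
tcp_rot: [[0.342, 0.0, 0.94], [-0.94, -0.0, 0.342], [0.0, -1.0, 0.0]]
force: [-0.5, -0.1, 1.2]
opening: 0.616
```

Gripped: 53.6 mm. Lift and carry.

Call:
play_rows:
  commands:
    - [[0,0,0.03],[0,0,0]]
    - [[0,0,0.08],[0,0,0]]
    - [[0,0,0.14],[0,0,0]]
    - [[0,0,0.18],[0,0,0]]
    - [[0,0,0.18],[0,0,0]]

```text
time_s: 18.1
position: [0.4797, -0.0739, 0.184]
tcp_rot: [[0.342, 0.007, 0.94], [-0.94, -0.003, 0.342], [0.005, -1.0, 0.006]]
force: [-0.6, -0.3, -1.2]
opening: 0.619
```

Call:
play_rows:
  commands:
    - [[0.014,-0.041,0],[0,0,-0.1]]
    - [[0.028,-0.082,0],[0,0,-0.2]]
    - [[0.042,-0.123,0],[0,0,-0.3]]
    - [[0.056,-0.164,0],[0,0,-0.4]]
    - [[0.07,-0.205,0],[0,0,-0.5]]
    - [[0.0849,-0.2457,0],[0,0,-0.579]]
    - [[0.0849,-0.2457,0],[0,0,-0.579]]
    - [[0.0849,-0.2457,-0.02],[0,0,-0.579]]
    - [[0.0849,-0.2457,-0.04],[0,0,-0.579]]
    - [[0.0849,-0.2457,-0.04],[0,0,-0.579]]

```text
time_s: 19.35
position: [0.5602, -0.3162, 0.1377]
tcp_rot: [[-0.227, -0.006, 0.974], [-0.974, 0.005, -0.227], [-0.004, -1.0, -0.007]]
force: [-0.8, 0.2, -1.2]
opening: 0.61
```

Call:
play_rows:
  commands:
    - [[0,0,-0.006],[0,0,0]]
    - [[0,0,-0.011],[0,0,0]]
    - [[0,0,-0.014],[0,0,0]]
    - [[0,0,-0.014],[0,0,0]]
    - [[0,0,-0.014],[0,0,0]]
    - [[0,0,-0.014],[0,0,0]]

```text
time_s: 20.1
position: [0.5627, -0.3191, 0.1271]
tcp_rot: [[-0.228, 0.0, 0.974], [-0.974, -0.0, -0.228], [0.0, -1.0, 0.0]]
force: [0.6, 0.9, 0.1]
opening: 0.618
```

Call:
play_rows:
  commands:
    - [[0,0,-0.001],[0,0,0]]
    - [[0,0,-0.002],[0,0,0]]
    - [[0,0,-0.003],[0,0,0]]
    - [[0,0,-0.0035],[0,0,0]]
    - [[0,0,-0.004],[0,0,0]]
    - [[0,0,-0.004],[0,0,0]]
    - [[0,0,-0.004],[0,0,0]]

```text
time_s: 20.98
position: [0.5626, -0.3189, 0.123]
tcp_rot: [[-0.228, 0.0, 0.974], [-0.974, -0.0, -0.228], [0.0, -1.0, 0.0]]
force: [-0.6, 1.0, 0.1]
opening: 0.613
```

Call:
play_rows:
  commands:
    - [[0,0,-0.0008],[0,0,0]]
    - [[0,0,-0.0008],[0,0,0]]
    - [[0,0,-0.0008],[0,0,0]]

```text
time_s: 21.35
position: [0.5626, -0.3189, 0.123]
tcp_rot: [[-0.228, 0.0, 0.974], [-0.974, -0.0, -0.228], [0.0, -1.0, 0.0]]
force: [-1.4, 1.1, 5.2]
opening: 0.616
```

Contact. Release, rise and measure.

Call:
play_rows:
  commands:
    - [[0,0,0],[0,0,0]]
    - [[0,0,0],[0,0,0]]
    - [[0,0,0],[0,0,0]]
    - [[0,0,0.02],[0,0,0]]
    - [[0,0,0.07],[0,0,0]]
    - [[0,0,0.1],[0,0,0]]
    - [[0,0,0.1],[0,0,0]]
    - [[0,0,0.1],[0,0,0]]
    - [[0,0,0.1],[0,0,0]]
    - [[0,0,0.1],[0,0,0]]
  gripper: 0.07

```text
time_s: 22.6
position: [0.562, -0.3185, 0.2206]
tcp_rot: [[-0.228, -0.002, 0.974], [-0.974, 0.002, -0.228], [-0.001, -1.0, -0.002]]
force: [-0.5, 0.1, -0.4]
opening: 0.803
```

```bash
python3 - <<'E'
from lifts import *
s=read_state();print(s["time_s"],s["position"],s["opening"])
f,d,P,K,M=snap("wrist");np.savez("w6.npz",f=f,P=P,K=K,M=M)
near=np.hypot(P[...,0]-.575,P[...,1]+.322)<.06
for h,L,W in((.134,.058,.054),(.122,.068,.064)):
    m=near&(P[...,2]>h-.005)
    m2=near&(abs(P[...,2]-h-.001)<.004);print(np.median(P[m2],0),fitD(m,K,M,h,L,W) if h>.13 else "")
E
```

```text
22.6 [ 0.56203118 -0.31852669  0.2205838 ] 0.803399046800429
[ 0.57106248 -0.32217373  0.13524291] (array([ 0.2485, -0.2449]), np.float64(167.0), 'inset mm', np.float64(-265.58), 'rms mm', np.float64(69.95), 1787)
[ 0.59600071 -0.32980248  0.12323918]
```

```bash
python3 - <<'E'
from fit import *
w=np.load("w6.npz");P,K,M=w["P"],w["K"],w["M"]
near=np.hypot(P[...,0]-.572,P[...,1]+.322)<.045
m=near&(P[...,2]>.1295)&(P[...,2]<.14)
print(m.sum(),fitD(m,K,M,.134,.058,.054),fitD(m,K,M,.1352,.058,.054))
E
```

```text
4619 (array([ 0.5442, -0.3153]), np.float64(346.8), 'inset mm', np.float64(0.08), 'rms mm', np.float64(0.27), 246) (array([ 0.5445, -0.3154]), np.float64(346.8), 'inset mm', np.float64(0.22), 'rms mm', np.float64(0.27), 246)
```

Medium fit: (0.5442, −0.3153) at 346.8°, right on the large lift. Now the small one.

Call:
play_rows:
  commands:
    - [[0.022,0.058,0],[0,0,-0.04]]
    - [[0.044,0.116,0],[0,0,-0.08]]
    - [[0.066,0.174,-0.02],[0,0,-0.113]]
    - [[0.0866,0.2322,-0.05],[0,0,-0.113]]
    - [[0.0866,0.2322,-0.05],[0,0,-0.113]]
    - [[0.0866,0.2322,-0.05],[0,0,-0.113]]
    - [[0.0866,0.2322,-0.05],[0,0,-0.113]]
    - [[0.0866,0.2322,-0.05],[0,0,-0.113]]
  gripper: 0.062

```text
time_s: 23.65
position: [0.6494, -0.0887, 0.1729]
tcp_rot: [[-0.339, 0.002, 0.941], [-0.941, -0.001, -0.339], [0.0, -1.0, 0.002]]
force: [-0.9, -0.8, -0.7]
opening: 0.712
```

```bash
python3 - <<'E'
from lifts import *
s=read_state();print(s["time_s"],s["position"],np.array(s["tcp_rot"]).round(4).tolist(),s["opening"])
f,d,P,K,M=snap("wrist")
print(lift(.048,.044,(.656,-.089),f,P,K,M,.0125))
E
```

```text
23.65 [ 0.64939255 -0.08867931  0.17294729] [[-0.3387, 0.0015, 0.9409], [-0.9409, -0.0007, -0.3387], [0.0001, -1.0, 0.0017]] 0.7120008889301588
(np.int32(1906), array([ 0.6366, -0.0827]), np.float64(340.6), 'inset mm', np.float64(0.68), 'rms mm', np.float64(0.25), 154)
```

Call:
play_rows:
  commands:
    - [[0,0,-0.06],[0,0,0]]
    - [[0,0,-0.11],[0,0,0]]
    - [[0,0,-0.14],[0,0,0]]
    - [[0,0,-0.157],[0,0,0]]
    - [[0,0,-0.157],[0,0,0]]
    - [[0,0,-0.157],[0,0,0]]
    - [[0,0,-0.157],[0,0,0]]

```text
time_s: 24.58
position: [0.6504, -0.0871, 0.0168]
tcp_rot: [[-0.336, 0.003, 0.942], [-0.942, -0.001, -0.336], [-0.0, -1.0, 0.003]]
force: [0.0, -0.7, -0.1]
opening: 0.714
```

Call:
play_rows:
  commands:
    - [[0,0,-0.005],[0,0,0]]
    - [[0,0,-0.01],[0,0,0]]
    - [[0,0,-0.0145],[0,0,0]]
    - [[0,0,-0.0145],[0,0,0]]
    - [[0,0,-0.0145],[0,0,0]]

```text
time_s: 25.2
position: [0.6492, -0.0867, 0.0004]
tcp_rot: [[-0.336, -0.0, 0.942], [-0.942, 0.0, -0.336], [0.0, -1.0, -0.0]]
force: [-0.3, 0.3, -0.0]
opening: 0.709
```

Call:
play_rows:
  commands:
    - [[0,0,0],[0,0,0]]
    - [[0,0,0],[0,0,0]]
    - [[0,0,0],[0,0,0]]
    - [[0,0,0],[0,0,0]]
  gripper: 0.025

```text
time_s: 25.7
position: [0.6493, -0.0868, 0.0007]
tcp_rot: [[-0.337, 0.0, 0.942], [-0.942, -0.0, -0.337], [-0.0, -1.0, 0.0]]
force: [1.1, 0.2, 1.4]
opening: 0.503
```

Call:
play_rows:
  commands:
    - [[0,0,0.03],[0,0,0]]
    - [[0,0,0.08],[0,0,0]]
    - [[0,0,0.14],[0,0,0]]
    - [[0,0,0.2],[0,0,0]]
    - [[0,0,0.2],[0,0,0]]

```text
time_s: 26.32
position: [0.6531, -0.0878, 0.2072]
tcp_rot: [[-0.336, 0.013, 0.942], [-0.942, -0.004, -0.336], [-0.001, -1.0, 0.014]]
force: [0.1, -0.3, 0.0]
opening: 0.499
```

Call:
play_rows:
  commands:
    - [[-0.018,-0.046,0],[0,0,0.03]]
    - [[-0.037,-0.092,0],[0,0,0.06]]
    - [[-0.055,-0.138,0],[0,0,0.09]]
    - [[-0.074,-0.185,0],[0,0,0.113]]
    - [[-0.0919,-0.231,0],[0,0,0.113]]
    - [[-0.0919,-0.231,0],[0,0,0.113]]
    - [[-0.0919,-0.231,-0.02],[0,0,0.113]]
    - [[-0.0919,-0.231,-0.045],[0,0,0.113]]
    - [[-0.0919,-0.231,-0.045],[0,0,0.113]]
    - [[-0.0919,-0.231,-0.045],[0,0,0.113]]

```text
time_s: 27.58
position: [0.5577, -0.3171, 0.1557]
tcp_rot: [[-0.227, 0.0, 0.974], [-0.974, 0.0, -0.227], [-0.0, -1.0, -0.0]]
force: [-0.1, -0.5, 0.8]
opening: 0.503
```

Call:
play_rows:
  commands:
    - [[0,0,-0.006],[0,0,0]]
    - [[0,0,-0.011],[0,0,0]]
    - [[0,0,-0.016],[0,0,0]]
    - [[0,0,-0.016],[0,0,0]]
    - [[0,0,-0.016],[0,0,0]]
    - [[0,0,-0.016],[0,0,0]]

```text
time_s: 28.32
position: [0.5574, -0.3179, 0.1398]
tcp_rot: [[-0.228, 0.0, 0.974], [-0.974, -0.0, -0.228], [0.0, -1.0, 0.0]]
force: [0.0, 0.3, -0.2]
opening: 0.5
```

Call:
play_rows:
  commands:
    - [[0,0,-0.0015],[0,0,0]]
    - [[0,0,-0.003],[0,0,0]]
    - [[0,0,-0.004],[0,0,0]]
    - [[0,0,-0.0045],[0,0,0]]
    - [[0,0,-0.005],[0,0,0]]
    - [[0,0,-0.005],[0,0,0]]
    - [[0,0,-0.005],[0,0,0]]

```text
time_s: 29.2
position: [0.5573, -0.3177, 0.1347]
tcp_rot: [[-0.228, 0.0, 0.974], [-0.974, -0.0, -0.228], [0.0, -1.0, 0.0]]
force: [-0.1, 0.1, 1.7]
opening: 0.501
```

Call:
play_rows:
  commands:
    - [[0,0,-0.0007],[0,0,0]]
    - [[0,0,-0.0007],[0,0,0]]
    - [[0,0,-0.0007],[0,0,0]]

```text
time_s: 29.58
position: [0.5573, -0.3178, 0.1347]
tcp_rot: [[-0.228, 0.0, 0.974], [-0.974, -0.0, -0.228], [0.0, -1.0, 0.0]]
force: [-2.2, 0.9, 5.0]
opening: 0.502
```

Call:
play_rows:
  commands:
    - [[0,0,0],[0,0,0]]
    - [[0,0,0],[0,0,0]]
    - [[0,0,0],[0,0,0]]
    - [[0,0,0.02],[0,0,0]]
    - [[0,0,0.07],[0,0,0]]
    - [[0,0,0.1],[0,0,0]]
    - [[0,0,0.1],[0,0,0]]
    - [[0,0,0.1],[0,0,0]]
    - [[0,0,0.1],[0,0,0]]
    - [[0,0,0.1],[0,0,0]]
  gripper: 0.06

```text
time_s: 30.82
position: [0.5568, -0.3174, 0.2324]
tcp_rot: [[-0.228, -0.002, 0.974], [-0.974, 0.002, -0.228], [-0.001, -1.0, -0.002]]
force: [0.3, 0.4, 0.1]
opening: 0.694
```

```bash
python3 - <<'E'
from fit import *
s=read_state();print(s["time_s"],s["position"],s["opening"])
f,d,P,K,M=snap("wrist");np.savez("w7.npz",f=f,P=P,K=K,M=M)
near=np.hypot(P[...,0]-.567,P[...,1]+.32)<.04
m=near&(P[...,2]>.1415)&(P[...,2]<.152)
print(m.sum(),fitD(m,K,M,.146,.048,.044),fitD(m,K,M,.1472,.048,.044))
w=np.load("top0.npz");P0=w["P"];z=P0[...,2]
near=np.hypot(P0[...,0]-.451,P0[...,1]-.09)<.035
for a,b in((.045,.06),(.022,.034)):
    m=near&(z>a)&(z<b);print(m.sum(),np.median(P0[m],0),P0[m].min(0),P0[m].max(0))
near=np.hypot(P0[...,0]-.38,P0[...,1]-.05)<.035;m=near&(z>.045);print("teal",np.median(P0[m],0))
E
```

```text
30.825 [ 0.55677122 -0.31735282  0.23238178] 0.6937942942978663
3167 (array([ 0.5441, -0.3154]), np.float64(346.9), 'inset mm', np.float64(0.01), 'rms mm', np.float64(0.32), 201) (array([ 0.5445, -0.3154]), np.float64(346.9), 'inset mm', np.float64(0.12), 'rms mm', np.float64(0.31), 201)
126 [0.45021023 0.0924808  0.054089  ] [0.43976464 0.08246229 0.04590197] [0.46098071 0.10288986 0.05776025]
231 [0.44818693 0.08874611 0.0297884 ] [0.43156166 0.07337202 0.02351741] [0.46995554 0.11248074 0.0339278 ]
teal [0.37606576 0.04729255 0.0541349 ]
```

Small lift fit: (0.5441, −0.3154) at 346.9°. Now over the dark weight.

Call:
play_rows:
  commands:
    - [[-0.012,0.046,0],[0,0,0.09]]
    - [[-0.024,0.092,0],[0,0,0.18]]
    - [[-0.036,0.138,0],[0,0,0.27]]
    - [[-0.048,0.185,0],[0,0,0.36]]
    - [[-0.06,0.231,0],[0,0,0.45]]
    - [[-0.072,0.277,0],[0,0,0.54]]
    - [[-0.084,0.323,0],[0,0,0.63]]
    - [[-0.096,0.37,-0.02],[0,0,0.72]]
    - [[-0.1066,0.4103,-0.035],[0,0,0.78]]
    - [[-0.1066,0.4103,-0.035],[0,0,0.78]]

```text
time_s: 32.12
position: [0.4483, 0.0948, 0.1977]
tcp_rot: [[0.526, -0.004, 0.85], [-0.85, 0.0, 0.526], [-0.003, -1.0, -0.003]]
force: [0.3, -1.0, 0.2]
opening: 0.69
```

Call:
play_rows:
  commands:
    - [[0,0,0],[0,0,0]]
    - [[0,0,0],[0,0,0]]
    - [[0,0,0],[0,0,0]]
  gripper: 0.065

```text
time_s: 32.5
position: [0.4514, 0.0916, 0.1992]
tcp_rot: [[0.521, 0.001, 0.854], [-0.854, -0.0, 0.521], [0.001, -1.0, 0.001]]
force: [0.3, 0.2, -0.1]
opening: 0.745
```

```bash
python3 - <<'E'
from lifts import *
s=read_state();print(s["time_s"],s["position"],np.array(s["tcp_rot"]).round(3).tolist(),s["opening"])
f,d,P,K,M=snap("wrist");cv2.imwrite("pics/w8.png",f[:,:,::-1]);R=np.array(s["tcp_rot"]);t=s["position"]
print("rod",((P[340,327]-t)@R),d[340,327],"bar",((P[408,400]-t)@R))
z=P[...,2]
near=np.hypot(P[...,0]-.451,P[...,1]-.092)<.035
for a,b in((.05,.06),(.024,.034)):
    m=near&(z>a)&(z<b);v,u=np.nonzero(m);print(m.sum(),np.median(P[m],0),(P[m].min(0)+P[m].max(0))/2,u.mean(),v.mean())
m=near&(z>.05)&(z<.06);c=max(cv2.findContours(m.astype(np.uint8),0,1)[0],key=cv2.contourArea);(u,v),r=cv2.minEnclosingCircle(c);print("knob",ray(np.array([[u,v]]),K,M,.054),r)
E
```

```text
32.5 [0.45141866 0.09158571 0.19915937] [[0.521, 0.001, 0.854], [-0.854, -0.0, 0.521], [0.001, -1.0, 0.001]] 0.7449818603658289
rod [ 0.00086566 -0.0892001   0.03331516] 0.08848713 bar [ 0.01786865 -0.10161945  0.02330022]
431 [0.45239396 0.09356178 0.05509121] [0.45169982 0.09330338 0.05355323] 324.40371229698377 224.76566125290023
698 [0.45875186 0.0979351  0.03079282] [0.45194821 0.09318863 0.02899499] 324.79799426934096 214.35530085959886
knob [[0.45212504 0.0934894 ]] 11.822957992553711
```

View pics/w8.png

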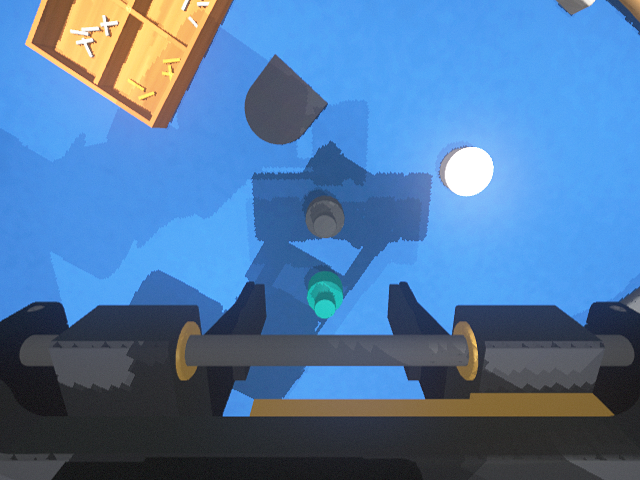

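The dark weight is at (325,215) and the teal look-alike at (325,293), clear of the jaws.

Call:
play_rows:
  commands:
    - [[0.0006,0.0005,-0.05],[0,0,0]]
    - [[0.0006,0.0005,-0.1],[0,0,0]]
    - [[0.0006,0.0005,-0.13],[0,0,0]]
    - [[0.0006,0.0005,-0.13],[0,0,0]]
    - [[0.0006,0.0005,-0.13],[0,0,0]]
    - [[0.0006,0.0005,-0.145],[0,0,0]]
    - [[0.0006,0.0005,-0.165],[0,0,0]]
    - [[0.0006,0.0005,-0.18],[0,0,0]]
    - [[0.0006,0.0005,-0.19],[0,0,0]]
    - [[0.0006,0.0005,-0.19],[0,0,0]]

```text
time_s: 33.8
position: [0.4519, 0.093, 0.0093]
tcp_rot: [[0.522, 0.001, 0.853], [-0.853, -0.0, 0.522], [0.001, -1.0, 0.001]]
force: [0.0, -0.8, 0.5]
opening: 0.746
```

Call:
play_rows:
  commands:
    - [[0,0,0],[0,0,0]]
    - [[0,0,0],[0,0,0]]
    - [[0,0,0],[0,0,0]]

```text
time_s: 34.17
position: [0.4515, 0.0931, 0.0092]
tcp_rot: [[0.523, 0.001, 0.853], [-0.853, -0.0, 0.523], [0.0, -1.0, 0.001]]
force: [-0.8, 1.3, 0.0]
opening: 0.745
```

Call:
play_rows:
  commands:
    - [[0,0,0],[0,0,0]]
    - [[0,0,0],[0,0,0]]
    - [[0,0,0],[0,0,0]]
    - [[0,0,0],[0,0,0]]
    - [[0,0,0],[0,0,0]]
  gripper: 0.025

```text
time_s: 34.8
position: [0.4512, 0.0931, 0.0088]
tcp_rot: [[0.523, -0.0, 0.853], [-0.853, 0.0, 0.523], [-0.0, -1.0, -0.0]]
force: [-0.5, 0.6, 0.4]
opening: 0.45
```

Gripped: 39 mm. Carrying it to the stack.

Call:
play_rows:
  commands:
    - [[0,0,0.03],[0,0,0]]
    - [[0,0,0.08],[0,0,0]]
    - [[0,0,0.13],[0,0,0]]
    - [[0,0,0.18],[0,0,0]]
    - [[0,0,0.205],[0,0,0]]
    - [[0,0,0.205],[0,0,0]]

```text
time_s: 35.55
position: [0.4521, 0.0931, 0.2152]
tcp_rot: [[0.523, 0.004, 0.853], [-0.853, -0.0, 0.523], [0.002, -1.0, 0.003]]
force: [-0.4, -0.8, -4.1]
opening: 0.447
```

Call:
play_rows:
  commands:
    - [[0.013,-0.046,0],[0,0,-0.09]]
    - [[0.026,-0.092,0],[0,0,-0.18]]
    - [[0.039,-0.138,0],[0,0,-0.27]]
    - [[0.052,-0.185,0],[0,0,-0.36]]
    - [[0.065,-0.231,0],[0,0,-0.45]]
    - [[0.078,-0.277,0],[0,0,-0.54]]
    - [[0.09,-0.323,0],[0,0,-0.63]]
    - [[0.103,-0.37,0],[0,0,-0.72]]
    - [[0.1148,-0.4129,0],[0,0,-0.78]]
    - [[0.1148,-0.4129,0],[0,0,-0.78]]

```text
time_s: 36.8
position: [0.5656, -0.3231, 0.2102]
tcp_rot: [[-0.232, -0.002, 0.973], [-0.973, 0.001, -0.232], [-0.0, -1.0, -0.003]]
force: [-0.8, 0.4, -3.3]
opening: 0.447
```

Call:
play_rows:
  commands:
    - [[0,0,0],[0,0,0]]
    - [[0,0,-0.02],[0,0,0]]
    - [[0,0,-0.04],[0,0,0]]
    - [[0,0,-0.048],[0,0,0]]
    - [[0,0,-0.053],[0,0,0]]
    - [[0,0,-0.053],[0,0,0]]
    - [[0,0,-0.053],[0,0,0]]
    - [[0,0,-0.053],[0,0,0]]

```text
time_s: 37.8
position: [0.5664, -0.3201, 0.1616]
tcp_rot: [[-0.228, 0.001, 0.974], [-0.974, -0.001, -0.228], [0.001, -1.0, 0.001]]
force: [-0.5, -0.6, -3.2]
opening: 0.45
```

Call:
play_rows:
  commands:
    - [[0,0,-0.001],[0,0,0]]
    - [[0,0,-0.002],[0,0,0]]
    - [[0,0,-0.003],[0,0,0]]
    - [[0,0,-0.004],[0,0,0]]
    - [[0,0,-0.005],[0,0,0]]
    - [[0,0,-0.005],[0,0,0]]
    - [[0,0,-0.005],[0,0,0]]

```text
time_s: 38.67
position: [0.5661, -0.3198, 0.1559]
tcp_rot: [[-0.228, 0.0, 0.974], [-0.974, 0.0, -0.228], [-0.0, -1.0, 0.0]]
force: [0.1, 0.0, -2.3]
opening: 0.449
```

Call:
play_rows:
  commands:
    - [[0,0,-0.0005],[0,0,0]]
    - [[0,0,-0.001],[0,0,0]]
    - [[0,0,-0.001],[0,0,0]]
    - [[0,0,-0.001],[0,0,0]]

```text
time_s: 39.17
position: [0.5661, -0.3198, 0.1549]
tcp_rot: [[-0.228, 0.0, 0.974], [-0.974, -0.0, -0.228], [0.0, -1.0, 0.0]]
force: [-0.6, -0.2, -3.3]
opening: 0.447
```

Call:
play_rows:
  commands:
    - [[0,0,-0.0005],[0,0,0]]
    - [[0,0,-0.001],[0,0,0]]
    - [[0,0,-0.001],[0,0,0]]
    - [[0,0,-0.001],[0,0,0]]

```text
time_s: 39.67
position: [0.5662, -0.3199, 0.1548]
tcp_rot: [[-0.228, 0.0, 0.974], [-0.974, -0.0, -0.228], [0.0, -1.0, 0.001]]
force: [-1.7, 1.4, 5.5]
opening: 0.448
```

Contact. Open, then rise straight up.

Call:
play_rows:
  commands:
    - [[0,0,0],[0,0,0]]
    - [[0,0,0],[0,0,0]]
    - [[0,0,0],[0,0,0]]
    - [[0,0,0.01],[0,0,0]]
    - [[0,0,0.03],[0,0,0]]
    - [[0,0,0.07],[0,0,0]]
    - [[0,0,0.11],[0,0,0]]
    - [[0,0,0.13],[0,0,0]]
    - [[0,0,0.13],[0,0,0]]
    - [[0,0,0.13],[0,0,0]]
  gripper: 0.065

```text
time_s: 40.92
position: [0.5655, -0.3194, 0.2829]
tcp_rot: [[-0.228, -0.001, 0.974], [-0.974, 0.001, -0.228], [-0.001, -1.0, -0.002]]
force: [0.4, -0.8, -0.2]
opening: 0.75
```

Call:
play_rows:
  commands:
    - [[0,0.06,0],[0,0,0]]
    - [[-0.02,0.12,0],[0,0,0]]
    - [[-0.05,0.17,0],[0,0,0]]
    - [[-0.1,0.2,0],[0,0,0]]
    - [[-0.15,0.2,0],[0,0,0]]
    - [[-0.15,0.2,0],[0,0,0]]
    - [[-0.15,0.2,0],[0,0,0]]

```text
time_s: 41.8
position: [0.4166, -0.1201, 0.2835]
tcp_rot: [[-0.229, 0.0, 0.973], [-0.973, 0.0, -0.229], [-0.0, -1.0, 0.0]]
force: [0.7, -0.5, -0.5]
opening: 0.748
```

```bash
python3 - <<'E'
from fit import *
s=read_state();print(s["time_s"],s["position"],s["force"])
f,d,P,K,M=snap("top");f2,d2,P2,K2,M2=snap("scene")
w=np.load("top0.npz");F0,P0=w["f"],w["P"]
for n,c,h in(("tin",(.5625,-.003),.022),("jar",(.7855,.15),.085)):
    for q in(P0,P):
        m=(np.hypot(q[...,0]-c[0],q[...,1]-c[1])<.045)&(abs(q[...,2]-h)<.004);print(n,m.sum(),q[m].mean(0).round(4) if m.any() else "")
near=np.hypot(P[...,0]-.566,P[...,1]+.32)<.045
for h,L,W in((.122,.068,.064),(.134,.058,.054),(.146,.048,.044)):
    m=near&(P[...,2]>h-.006)&(P[...,2]<.23)
    m=cv2.morphologyEx(m.astype(np.uint8),cv2.MORPH_OPEN,np.ones((3,3)))
    print(h,fitD(m,K,M,h,L,W))
m=near&(P[...,2]>.192)&(P[...,2]<.21);c=max(cv2.findContours(m.astype(np.uint8),0,1)[0],key=cv2.contourArea);(u,v),r=cv2.minEnclosingCircle(c);k=ray(np.array([[u,v]]),K,M,.2)[0]
a=np.radians(-13.2);e=k-[.5425,-.3137];print("knob",k,np.median(P[m],0),"in seat frame",e@[np.cos(a),np.sin(a)],e@[-np.sin(a),np.cos(a)])
A=cv2.resize(f[180:400,420:580],(400,550));B=cv2.resize(f2[110:240,170:300],(400,400));B=cv2.copyMakeBorder(B,0,150,0,0,cv2.BORDER_CONSTANT)
cv2.imwrite("pics/end.png",np.hstack([A,B])[:,:,::-1])
E
```

```text
41.8 [ 0.41656155 -0.12013374  0.28351926] [ 0.69863202 -0.47280456 -0.51499695]
tin 475 [ 0.5636 -0.0035  0.0223]
tin 470 [ 0.5636 -0.0035  0.0223]
jar 595 [0.7861 0.1551 0.0853]
jar 591 [0.7861 0.1552 0.0854]
0.122 (array([ 0.5606, -0.3545]), np.float64(63.3), 'inset mm', np.float64(-0.13), 'rms mm', np.float64(1.99), 131)
0.134 (array([ 0.56  , -0.3497]), np.float64(69.4), 'inset mm', np.float64(-1.51), 'rms mm', np.float64(2.05), 119)
0.146 (array([ 0.562 , -0.3469]), np.float64(81.8), 'inset mm', np.float64(-3.26), 'rms mm', np.float64(3.41), 113)
knob [ 0.56417075 -0.31791765] [ 0.56435385 -0.31825502  0.20002199] in seat frame 0.022061288885608366 0.0008423168739940855
```

View pics/end.png

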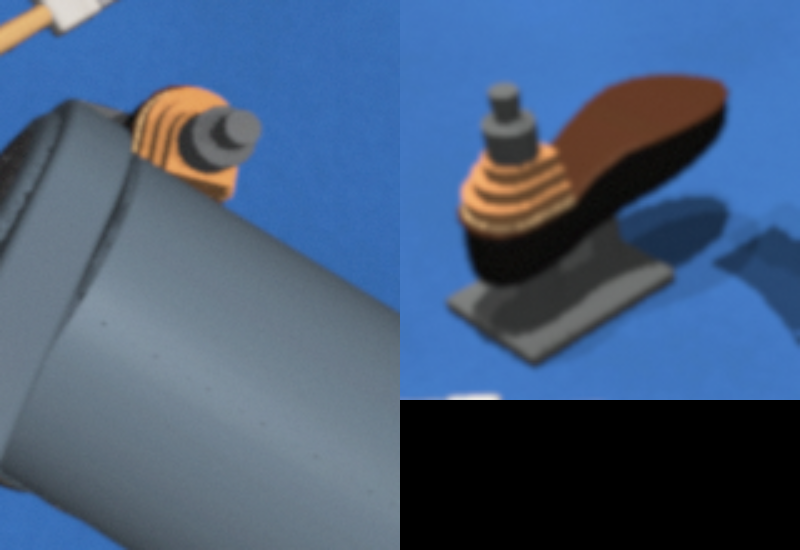

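The weight stands upright on the stepped, aligned stack, and tin and jar haven't moved. The last lift fits aren't usable because the arm hides the stack from the top camera. The wrist fits after each placing still hold, and the scene view agrees. Handing in.

```bash
python3 -c "
from rig import *
print(hand_in())"
```

```text
the job is handed in; nothing more can be done
None
```

I stacked the large, medium and small lifts on the heel seat in that order and stood the dark iron weight on top. I handed the job in at about 42 s of the 112 s allowed.

- **First grasp missed:** the first try for the large lift closed on air. The fingertips sit about 3 mm behind the reported TCP, not 25 mm ahead as the text says. I corrected for this by depth, and the lift had not been touched.
- **Lifts:** wrist-camera fits right after each placing put all three fronts within about 0.5 mm of the seat front. The angles were within 0.1° of the seat.
- **Weight:** it stands upright, with its top at 200 mm. In the top view it is about 22 mm behind the straight front, near the middle of the small lift's 48 mm length. It is about 1 mm off centre sideways.
- **Bystanders and forces:** the tack tin and glue jar show no measurable movement. The highest force reading at the end of a move was about 6 N.
- **Failed check:** my last top-camera fits of the lifts gave no usable result, because the arm hid part of the stack. For the final state of the lifts I relied on the earlier wrist fits and the scene view, which shows an even, stepped stack.

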